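Open a control case and press its service cover level

TASK

Lift the lid of the grey control case until its struts hold it open by themselves. Then take the longer of the two grey cover plates, lay it (do not drop it) into the rectangular opening in the case's deck and press it down past the spring plungers until it sits level on the deck all round. Leave the lid standing open, and leave the shorter cover and the other things on the bench where they are.

Things in the scene. Friction and masses are not known exactly. Their poses are not given: they have to be found in the camera images.
- case: Fixed grey control case, 240 mm (x) x 190 mm (y), walls 5 mm, rim 85 mm above the bench; origin under its centre on the bench. x runs along the lid's hinge line, y points to the hinge side (robot's left), z up. Inside, 35 mm below the rim, is a level metal deck with a rectangular opening; hidden while the lid is shut.
- opening (a point): Centre of the deck's opening, at the deck's upper face, 50 mm above the bench; axes as the case. 114 mm (x) x 68 mm (y), through the 14 mm deck; 12 mm to the -y side of the case's centre. From each short end wall two round-nosed spring plungers stand out 3.5 mm, 5 mm below the deck's face and 20 mm either side of the middle.
- lid (a joint): Lid angle in rad: 0 shut, 1.75 (100 degrees) at its open stop. Damped struts assist the 0.9 kg lid: let go below about 0.75 rad it sinks shut, beyond about 0.9 rad it swings on by itself to the stop and stays. Lifting slowly takes under 5 N at the handle.
- lid_handle (a point): Middle of the lid's handle: round steel bar 10 mm thick, 110 mm long, parallel to the hinge, on two end posts on the lid's top near its free edge (robot's right). Bar's centre line is 37 mm above the lid's top face, 132 mm above the bench when shut. Turns with the lid; x along the bar.
- lid_hinge (a point): Middle of the lid's hinge line, on the case's left rim, 85 mm above the bench; turns with the lid, x along the hinge. With the lid shut the handle bar lies 170 mm to its -y side and 47 mm above it. The free edge rises and swings over to +y as the lid opens (it turns about -x).
- cover_grip (a point): Centre of the long grey cover's grip rib, half-way up. Rib 60 (x) x 12 (y) x 24 mm tall, upright in the plate's middle; plate 130 (x) x 84 (y) x 5 mm, its upper face 12 mm below this point. Below it a lip 14 mm deep, 110 x 64 mm, the lower 6 mm tapering to 100 x 54. Stands on the lip at the start, this point 31 mm above the bench. About 0.17 kg.
- cover_flange (a point): Centre of the underside of the long cover's plate, 17 mm below the rib's centre, same axes. Fully home it meets the opening's centre; either way round fits. Laid in, the cover stops on the plungers with its plate about 6 mm above the deck; about 5 to 15 N straight down press it past them onto the deck, where it stays.
- spare_grip (a point): Centre of the rib of the shorter grey cover, made alike but only 90 mm long (lip 70 mm); it belongs elsewhere. The two covers can change places.
- marker: white marker pen, 12 mm thick, 122 mm long, lying between the two covers (bystander)
- tumbler: black drinking tumbler with a lid, 88 mm wide at the top, 185 mm tall, on the left (bystander)
- screwdriver: hand screwdriver lying on the right (bystander)
- tape: flat brown roll of tape, 96 mm across, 19 mm tall, on the right (bystander)
- tray: open black parts tray 90 x 130 x 28 mm, on the left (bystander)
- driver: cordless driver lying on its side, about 55 mm tall, on the left (bystander)
- block: small black plastic block 50 x 35 x 30 mm, beyond the case (bystander)
- cover: The long cover as a whole; its origin is the centre of the lip's underside, 31 mm below the rib's centre.
Mind the look-alikes: they are no part of the job. What is shaped like the cover but red is not meant.

How it is judged (in metres and radians):
On the way, in this order (a step that is already met when the one before it is completed fails the run):
1. the lid stands open (beyond 1.55 rad) with nothing of the robot touching it, before the cover is put in (value of joint lid above 1.55 rad and contact force between each of the arm, the fingers and lid below 0.1 N), for 0.3 s.
2. the cover's plate lies level on the deck (z of cover_flange in the frame of opening between -0.003 and 0.002 m and horizontal distance between cover_flange and opening below 0.006 m and angle between cover_flange's own z axis and vertical below 0.02 rad), for 0.2 s.
At the end, for the whole second after the job is handed in: The long cover lies released in the opening: its plate within 2 mm of the deck's face, centred within 6 mm, tilted less than 0.02 rad, at rest; the lid stands open beyond 1.55 rad (all of step 2 and value of joint lid above 1.55 rad and linear speed of cover below 0.01 m/s); the robot touches nothing.
It fails at once if the cover falls freely (faster than 0.6 m/s, a drop of about 20 mm) (linear speed of cover above 0.6 m/s and contact force between the fingers and cover below 0.05 N).
It fails at once if the shorter cover or another loose thing on the bench is moved by more than 30 mm (distance of any of spare_grip, marker, tumbler, screwdriver, tape, tray, driver, block from where it was at the start of the episode above 0.03 m).
It also fails if it takes over 69 s, if anything falls off the work surface, if the arm or the gripper's body presses on something with over 40 N, if the wrist force passes 120 N, or if a joint passes its speed limit or range.

ROBOT

A 6-joint arm with a two-finger parallel gripper is mounted at the origin on the work surface. World frame = base frame: x ahead of the robot, y to its left, z up, the work surface at z = 0. Lengths are in m, angles in degrees, forces in N, time in s.
With the tool pointing down it reaches from about 0.325 to 0.925 m from the base axis. Payload 3.1 kg.
Tool frame: the origin (TCP) lies where the fingers leave the gripper's body, on its centre line; the fingertips stand 73 mm ahead of it and the grasp point (between the pads) lies 54 mm ahead of it; z points along the fingers, x is the direction in which the jaws open and shut, and the axes are right-handed (so a half turn about z gives the same grasp; the last joint's range is limited). The gripper opens to 85 mm and grips with 20 to 120 N. Pads are 22 mm wide; open, the fingers measure 114 mm over their backs; the gripper's body (76 mm by 85 mm) begins 54 mm behind the grasp point. The pads swing forward as they close: fully open they stand 13 mm farther back than shut.
Start: joints at [-73.293, 12.427, 92.441, -0, 75.132, -6.429], TCP at [0.246, -0.575, 0.304] pointing down, gripper open.
Joint ranges: [-157.48, 157.48], [-44.54, 120.13], [17.64, 146.25], [-64.5, 244.5], [7.68, 150.69], [-147.95, 147.95]. Speed limits (degrees/s): [159.86, 159.86, 180, 180, 180, 180].

INTERFACE

Orientations are given as a 3x3 rotation matrix whose columns are the frame's x, y, z axes.
In Python, from bench import arm, cams gives the robot as it stands. Calls block until the motion is done:
- arm.reach(position, orientation): joint-space move of the TCP to a pose.
- arm.move_l(position, orientation=None, vel=0.15): straight line of the TCP; orientation=None keeps the orientation; vel is the mean speed in m/s.
- arm.goto_joints(angles): joint-space move.
- arm.command_gripper(opening, force=None): finger opening in m; force is the grip in N (None keeps the last); returns when the fingers have stopped.
- arm.pause(seconds).
- arm.ik(position, orientation): joint angles nearest the present ones, or None.
- arm.get_obs(): the state.
- cams.snapshot(name): name is "scene" or "top"; returns the picture (384x512x3 uint8, red, green, blue); there is no depth.
- cams.camera_model(name): a dict with "fx", "fy", "cx", "cy" (pixels), "distortion" ([k1, k2, p1, p2, k3] as OpenCV has them; the pictures are not rectified), "xyz" and "rotation" of the camera in the world. Camera axes: x right, y down, z forward; pixel columns grow to the right and rows downward; lengths in m; the calibration is good to about 2 mm. A picture is of the moment at which its call begins. camera_model takes no time and is no camera call.
A pose or a line that the arm cannot do raises arm.PlanningError and nothing moves.
- arm.sign_off(): hands the job in, once; it reports no verdict.
The state is a dict: "time_s": time; "qpos": joint angles; "dq": joint speeds; "joint_efforts": joint torques, N m; "tcp_pos": TCP position; "tool_rot": TCP orientation; "ft_force": force on the tool from outside, world axes, zero at the start; "wrist_torque": the same for the moment, N m; "width": finger opening in m.
Only numpy, scipy, OpenCV 4.12 (cv2) and the standard library are available. Lean on these libraries where they do the work, as an engineer would, in place of code of your own. Each camera call takes 0.05 s, during which the arm holds its last target.

## Working session

There is one attempt and no reset: what is moved stays moved. The work goes in short steps, each a Python script; the robot and the scene stay as the last script left them, time stands still between calls to the robot, and variables do not carry over. Pictures are saved under pics/ and viewed, and the job is handed in when it is done.

```bash
ls; mkdir -p pics; python3 - <<'E'
from bench import arm,cams
import cv2
for n in("scene","top"):
    im=cams.snapshot(n); cv2.imwrite(f"pics/{n}0.png",im[:,:,::-1])
    m=cams.camera_model(n); print(n,m)
o=arm.get_obs(); print(o['time_s'],o['tool_rot'],o['width'])
E
```

```text
pics
scene {'fx': 447.8612656621747, 'fy': 447.8612656621747, 'cx': 254.35536771971366, 'cy': 192.62558843039497, 'distortion': array([-0.12587935,  0.        ,  0.        ,  0.        ,  0.        ]), 'xyz': array([ 1.70917567, -0.24345643,  1.02741796]), 'rotation': array([[ 0.19474918,  0.58723871, -0.7856357 ],
       [ 0.98079529, -0.10789517,  0.16247843],
       [ 0.01064733, -0.80219033, -0.59697346]])}
top {'fx': 357.55917166502513, 'fy': 357.55917166502513, 'cx': 256.5566832934597, 'cy': 195.25692925850225, 'distortion': array([0.02852728, 0.        , 0.        , 0.        , 0.        ]), 'xyz': array([ 0.29744994, -0.00260908,  1.15583243]), 'rotation': array([[ 7.74858625e-02, -9.74209200e-01,  2.11925403e-01],
       [-9.96993199e-01, -7.58662994e-02,  1.57755085e-02],
       [ 7.09350575e-04, -2.12510564e-01, -9.77158512e-01]])}
0.1 [[ 3.92938290e-01 -9.19564617e-01 -6.44572651e-04]
 [-9.19562133e-01 -3.92938737e-01  2.15248870e-03]
 [-2.23263001e-03 -2.53070628e-04 -9.99997476e-01]] 0.0852134087454135
```

View pics/scene0.png

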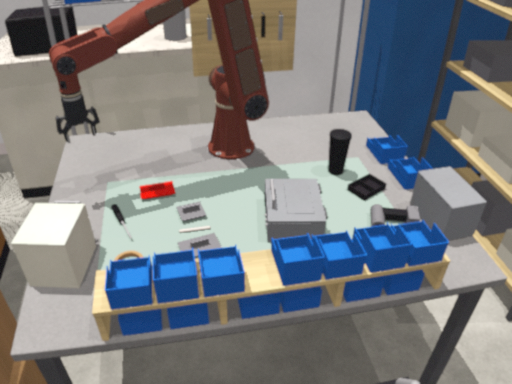

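View pics/top0.png

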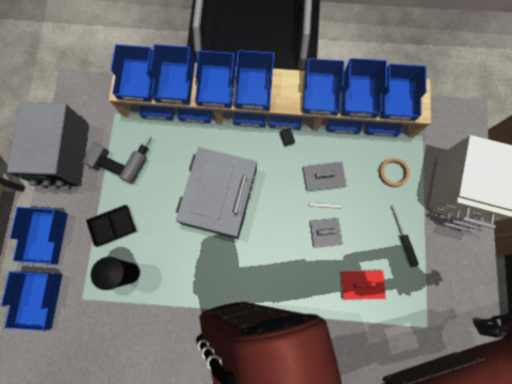

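The top view shows the case at about (217,192) with its handle at (243,194). The longer cover is at (324,177), the shorter at (325,232), and the red decoy at (363,284). I'll zoom in next.

```bash
cat > h.py <<'E'
import numpy as np, cv2
from bench import arm,cams
def ray(n,px):
    m=cams.camera_model(n); K=np.array([[m['fx'],0,m['cx']],[0,m['fy'],m['cy']],[0,0,1]])
    u=cv2.undistortPoints(np.array(px,float).reshape(-1,1,2),K,m['distortion']).reshape(-1,2)
    d=np.c_[u,np.ones(len(u))]@m['rotation'].T
    return m['xyz'],d
def onz(n,px,z):
    o,d=ray(n,px); return o+d*((z-o[2])/d[:,2])[:,None]
def proj(n,P):
    m=cams.camera_model(n); K=np.array([[m['fx'],0,m['cx']],[0,m['fy'],m['cy']],[0,0,1]])
    R=m['rotation'].T
    return cv2.projectPoints(np.array(P,float).reshape(-1,1,3),cv2.Rodrigues(R)[0],-R@m['xyz'],K,m['distortion'])[0].reshape(-1,2)
E
python3 - <<'E'
import cv2
t=cv2.imread("pics/top0.png"); s=cv2.imread("pics/scene0.png")
cv2.imwrite("pics/t1.png",cv2.resize(t[135:255,165:365],None,fx=4,fy=4,interpolation=cv2.INTER_CUBIC))
cv2.imwrite("pics/s1.png",cv2.resize(s[165:265,165:345],None,fx=4.4,fy=4.4,interpolation=cv2.INTER_CUBIC))
E
```

```text
(no output)
```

View pics/t1.png

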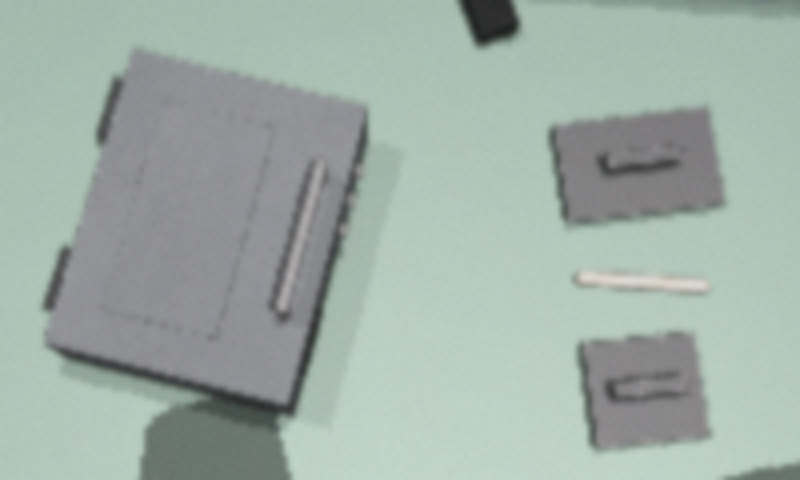

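View pics/s1.png

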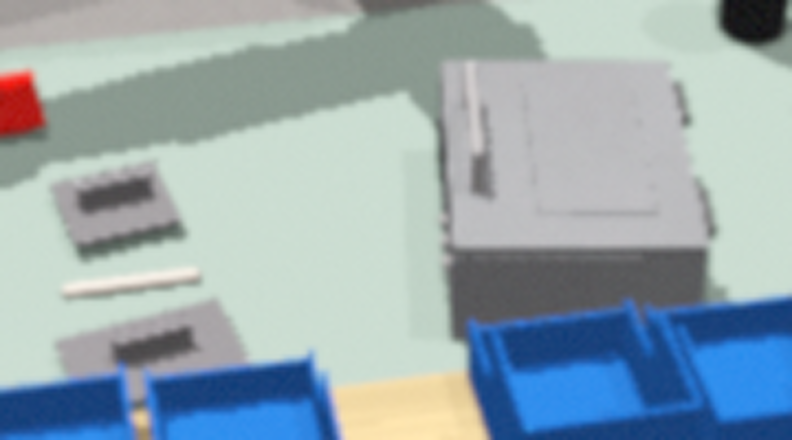

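Zoomed top view: lid corners at about (135,50), (368,105), (292,408) and (47,345), with the bar from (320,163) to (283,312). The plate of the far cover (long) has corners at about (555,127), (708,108), (724,206) and (568,222). I'll refine these with masks.

```bash
cat > m.py <<'E'
from h import *
t=cv2.imread("pics/top0.png")
f=lambda p:np.array(p,float)/4+[165,135]-0.375
lid=onz("top",f([(135,50),(368,105),(292,408),(47,345)]),0.095)
print("lid",lid.round(4), [np.linalg.norm(lid[i]-lid[(i+1)%4]).round(4) for i in range(4)], lid.mean(0))
h=onz("top",f([(320,163),(283,312)]),0.132); d=h[0]-h[1]
print("bar",h.round(4),np.linalg.norm(d),h.mean(0),np.degrees(np.arctan2(d[1],d[0])))
a=t.astype(int)
g=a[:,:,1]-(a[:,:,2]) # green minus red
mask=((g<6)).astype(np.uint8)*255
for nm,(x0,y0,x1,y1),z in(("long",(298,155,352,197),.019),("short",(303,210,350,255),.019),("lidm",(168,140,265,245),.095)):
    mm=np.zeros_like(mask); mm[y0:y1,x0:x1]=mask[y0:y1,x0:x1]
    c=max(cv2.findContours(mm,0,cv2.CHAIN_APPROX_NONE)[0],key=cv2.contourArea)
    P=onz("top",c.reshape(-1,2),z)[:,:2]
    r=cv2.minAreaRect((P*1000).astype(np.float32)); print(nm,r, cv2.contourArea(c), c.reshape(-1,2).min(0),c.reshape(-1,2).max(0))
w=((a.min(2)>190)).astype(np.uint8)
hb=np.zeros_like(w); hb[165:225,228:252]=w[165:225,228:252]
c=np.argwhere(hb)[:,::-1]; P=onz("top",c,0.135)[:,:2]
print("barmask",len(c),cv2.minAreaRect((P*1000).astype(np.float32)))
E
python3 m.py
python3 - <<'E'
import cv2
from h import *
t=cv2.imread("pics/top0.png");a=t.astype(int)
print(t[177,310],t[210,200],t[190,280])
E
```

```text
lid [[0.6668 0.2076 0.095 ]
 [0.6363 0.0228 0.095 ]
 [0.3982 0.0607 0.095 ]
 [0.4309 0.247  0.095 ]] [np.float64(0.1874), np.float64(0.2411), np.float64(0.1892), np.float64(0.2391)] [0.53306255 0.13452142 0.095     ]
bar [[0.5769 0.0539 0.132 ]
 [0.4634 0.0711 0.132 ]] 0.11486225845861425 [0.52013457 0.06251247 0.132     ] -8.649481618843522
long ((626.717529296875, -200.24642944335938), (81.5779037475586, 129.49392700195312), 11.377717971801758) 878.0 [304 162] [345 189]
short ((441.5240478515625, -212.77528381347656), (81.90498352050781, 89.70552825927734), 10.196418762207031) 674.5 [311 219] [341 246]
lidm ((529.04541015625, 136.52427673339844), (203.52574157714844, 244.8154754638672), 79.84134674072266) 4848.0 [177 148] [255 237]
[129 128 129] [149 146 144] [188 200 179]Traceback (most recent call last):
  File "m.py", line 18, in <module>
    c=np.argwhere(hb)[:,::-1]; P=onz("top",c,0.135)[:,:2]
                                 ~~~^^^^^^^^^^^^^^^
  File "h.py", line 9, in onz
    o,d=ray(n,px); return o+d*((z-o[2])/d[:,2])[:,None]
        ~~~^^^^^^
  File "h.py", line 5, in ray
    u=cv2.undistortPoints(np.array(px,float).reshape(-1,1,2),K,m['distortion']).reshape(-1,2)
      ~~~~~~~~~~~~~~~~~~~^^^^^^^^^^^^^^^^^^^^^^^^^^^^^^^^^^^^^^^^^^^^^^^^^^^^^^
cv2.error: OpenCV(4.12.0) /io/opencv/modules/calib3d/src/undistort.dispatch.cpp:347: error: (-215:Assertion failed) CV_IS_MAT(_src) && CV_IS_MAT(_dst) && (_src->rows == 1 || _src->cols == 1) && (_dst->rows == 1 || _dst->cols == 1) && _src->cols + _src->rows - 1 == _dst->rows + _dst->cols - 1 && (CV_MAT_TYPE(_src->type) == CV_32FC2 || CV_MAT_TYPE(_src->type) == CV_64FC2) && (CV_MAT_TYPE(_dst->type) == CV_32FC2 || CV_MAT_TYPE(_dst->type) == CV_64FC2) in function 'cvUndistortPointsInternal'
```

The sizes check out: the lid measures 241 x 188 mm, the long cover 129.5 x 82, and the short cover 90 x 82. The case yaw is about -9.3°, and the bar's position agrees within 2 mm. Next I'll check IK for the whole plan, then lift the lid.

```bash
cat >> h.py <<'E'
yaw=np.radians(-9.3); ex=np.array([np.cos(yaw),np.sin(yaw),0]); ey=np.array([-np.sin(yaw),np.cos(yaw),0])
C=np.array([0.5325,0.1350,0.]); H=C+.095*ey+[0,0,.085]
def down(a):
    a=np.radians(a); x=np.array([np.cos(a),np.sin(a),0]); z=np.array([0,0,-1.]); return np.c_[x,np.cross(z,x),z]
def bar(th):
    y=-.170*np.cos(th)+.047*np.sin(th); z=.170*np.sin(th)+.047*np.cos(th)
    return H+ey*y+[0,0,z]
G=np.array([0,0,.054])
OPEN=C-.012*ey+[0,0,.05]
COV=np.array([.6267,-.2002,.031]); COVY=11.4
def st():
    o=arm.get_obs(); print(round(o['time_s'],2),'tcp',o['tcp_pos'].round(4),'F',np.round(o['ft_force'],1),'T',np.round(o['wrist_torque'],2),'w',round(o['width'],4)); return o
E
python3 - <<'E'
from h import *
for a in (80.7,-99.3):
    for th in(0,.8,1.65): 
        q=arm.ik(bar(th)+G,down(a)); print(a,th,bar(th).round(3),None if q is None else np.round(q,0))
    q=arm.ik(OPEN+G+[0,0,.1],down(a)); print('open',OPEN,None if q is None else np.round(q,0))
for a in (11.4,191.4):
    q=arm.ik(COV+G,down(a)); print(a,None if q is None else np.round(q,0))
E
```

```text
80.7 0 [0.52  0.061 0.132] [ -1.   8. 111.  -0.  61. -82.]
80.7 0.8 [0.534 0.145 0.24 ] [  8.   4. 103.  -0.  73. -73.]
80.7 1.65 [0.558 0.288 0.251] [ 21.  13.  92.  -0.  75. -60.]
open [0.53056075 0.12315773 0.05      ] [  6.   9. 108.  -0.  63. -75.]
-99.3 0 [0.52  0.061 0.132] [ -1.   8. 111.  -0.  61.  98.]
-99.3 0.8 [0.534 0.145 0.24 ] [  8.   4. 103.  -0.  73. 107.]
-99.3 1.65 [0.558 0.288 0.251] [ 21.  13.  92.  -0.  75. 120.]
open [0.53056075 0.12315773 0.05      ] [  6.   9. 108.  -0.  63. 105.]
11.4 [-24.  31.  94.  -0.  55. -35.]
191.4 [-24.  31.  94.  -0.  55. 145.]
```

```bash
python3 - <<'E'
from h import *
R=down(80.7)
arm.reach(bar(0)+G+[0,0,.08],R); arm.command_gripper(.05,30)
arm.move_l(bar(0)+G,R); st()
im=cams.snapshot("top"); cv2.imwrite("pics/t2.png",cv2.resize(im[110:260,150:350,::-1],None,fx=4,fy=4))
im=cams.snapshot("scene"); cv2.imwrite("pics/s2.png",cv2.resize(im[130:270,200:390,::-1],None,fx=4,fy=4))
E
```

```text
3.68 tcp [0.5209 0.061  0.1865] F [ 0.2 -1.4  0.8] T [-0.03 -0.02 -0.03] w 0.05
```

View pics/s2.png

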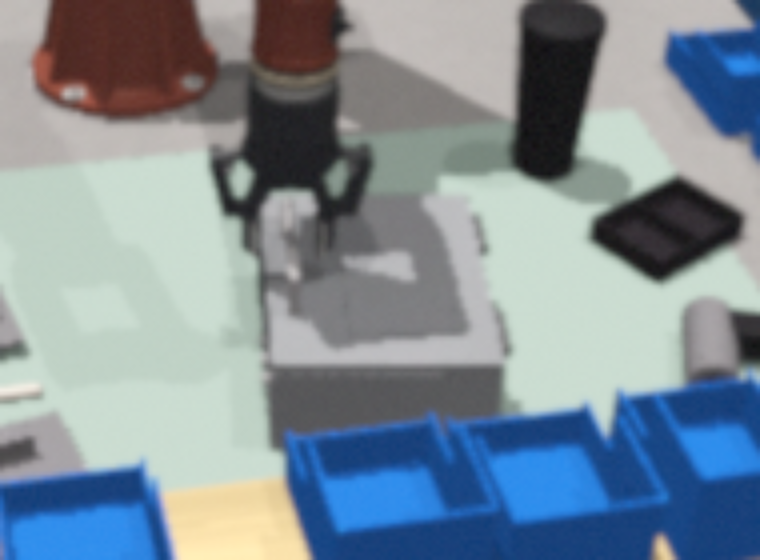

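View pics/t2.png

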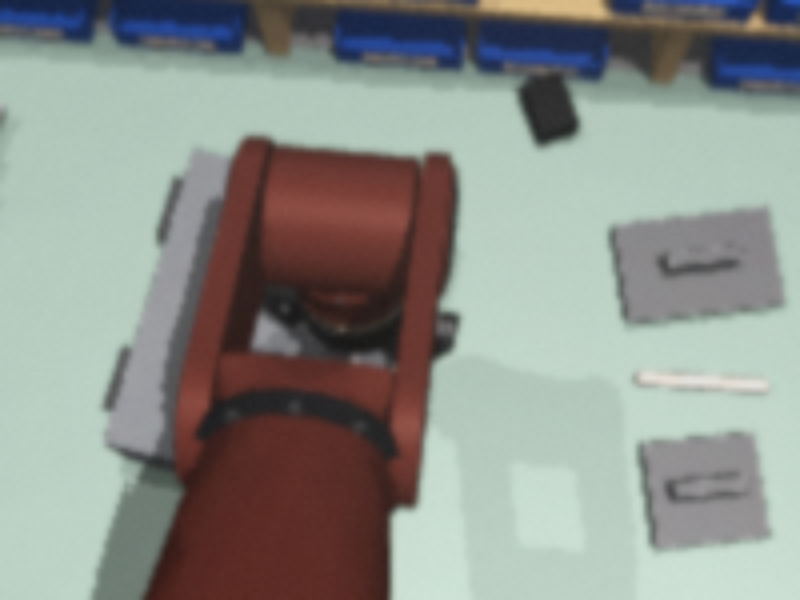

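The scene view has the fingers straddling the bar near (290,230), with one finger on each side. I'll close and lift along the arc.

```bash
python3 - <<'E'
from h import *
R=down(80.7)
arm.command_gripper(0.0,30); o=st()
# centre the arc on where the bar was found along y
if o['width']<.006: raise SystemExit('missed')
for th in np.linspace(0,1.68,9)[1:]:
    arm.move_l(bar(th)+G,R,vel=.1); o=st()
    if np.linalg.norm(o['ft_force'])>45: print('stop');break
im=cams.snapshot("scene"); cv2.imwrite("pics/s3.png",cv2.resize(im[110:270,180:390,::-1],None,fx=3.8,fy=3.7))
E
```

```text
4.22 tcp [0.5213 0.0635 0.1869] F [1.3 7.9 0.1] T [ 1.33 -0.2  -0.14] w 0.0084
4.74 tcp [0.5234 0.0761 0.2206] F [ 3.7  5.5 -5.3] T [ 0.72 -0.57 -0.02] w 0.0087
5.26 tcp [0.5267 0.0951 0.2514] F [ 5.6  2.7 -4.9] T [ 0.35 -0.85 -0.08] w 0.0086
5.78 tcp [0.531  0.1198 0.2778] F [ 3.3 -3.3  0.9] T [-0.55 -0.67 -0.07] w 0.0089
6.29 tcp [0.5362 0.1498 0.2992] F [ 1.6 -5.5  6.8] T [-0.96 -0.31 -0.11] w 0.0082
6.81 tcp [0.5422 0.1849 0.3125] F [ 2.6 -1.9  7.3] T [-0.44 -0.44 -0.16] w 0.0084
7.33 tcp [0.5486 0.2217 0.3178] F [ 5.  -1.2  7.5] T [-0.27 -0.71 -0.15] w 0.0086
7.84 tcp [0.555  0.2586 0.3148] F [7.7 1.5 4.7] T [ 0.03 -1.18 -0.16] w 0.0085
8.36 tcp [0.5611 0.2939 0.3042] F [8.7 1.9 2.3] T [ 0.2  -1.37 -0.16] w 0.0089
```

View pics/s3.png

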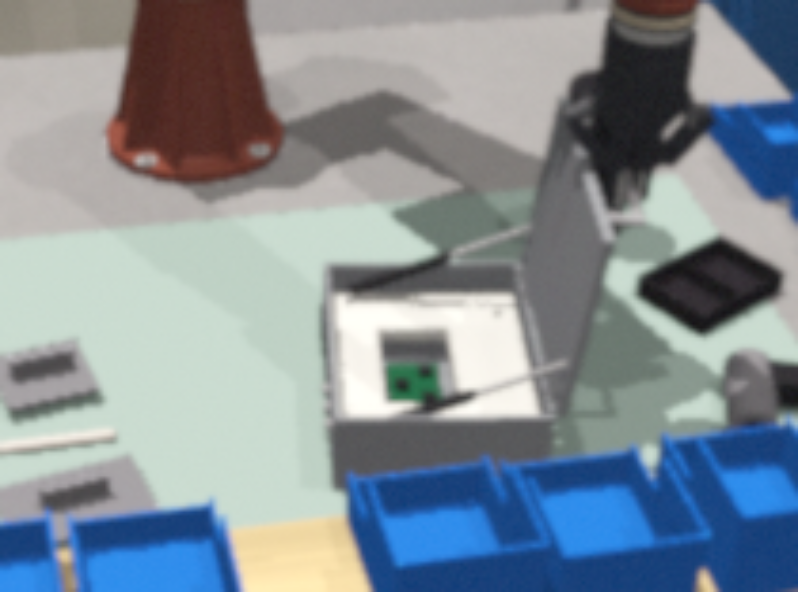

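The lid is up, with the deck and opening visible around (418,375) in the crop. I'll release, retract upward and take a clear picture.

```bash
python3 - <<'E'
from h import *
arm.command_gripper(.032); o=st()
p=o['tcp_pos']; arm.move_l(p+[0,0,.09],vel=.15); st()
arm.reach(COV+G+[0,0,.12],down(COVY)); arm.command_gripper(.05)
st()
for n in("scene","top"):
    im=cams.snapshot(n); cv2.imwrite(f"pics/{n}4.png",im[:,:,::-1])
t=cv2.imread("pics/top4.png"); s=cv2.imread("pics/scene4.png")
cv2.imwrite("pics/t4.png",cv2.resize(t[130:250,160:300],None,fx=5,fy=5,interpolation=cv2.INTER_CUBIC))
cv2.imwrite("pics/s4.png",cv2.resize(s[140:265,170:350],None,fx=4.4,fy=4.4,interpolation=cv2.INTER_CUBIC))
E
```

```text
8.76 tcp [0.5589 0.2939 0.3036] F [3.8 3.  2.7] T [ 0.31 -0.56  0.09] w 0.0315
9.52 tcp [0.558  0.2935 0.3917] F [-0.1 -0.   0.2] T [ 0.02 -0.    0.03] w 0.0319
11.76 tcp [ 0.627  -0.1997  0.2053] F [-0.6 -0.  -0. ] T [-0.04 -0.01 -0.01] w 0.0499
```

View pics/t4.png

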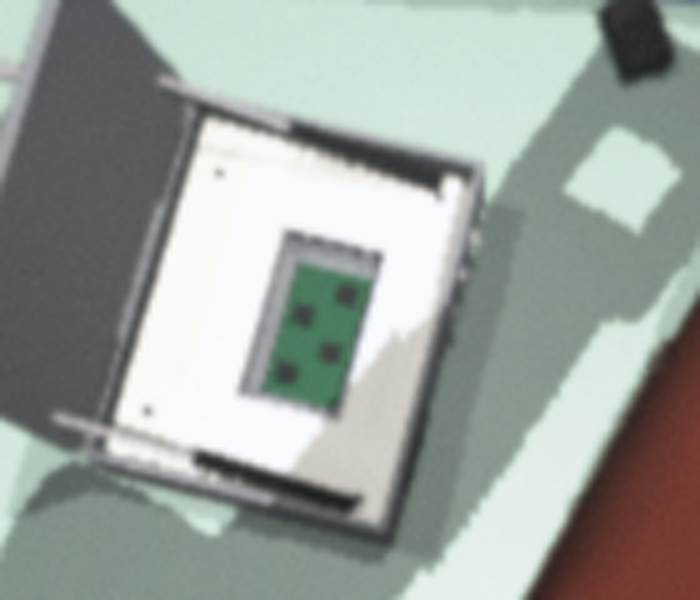

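View pics/s4.png

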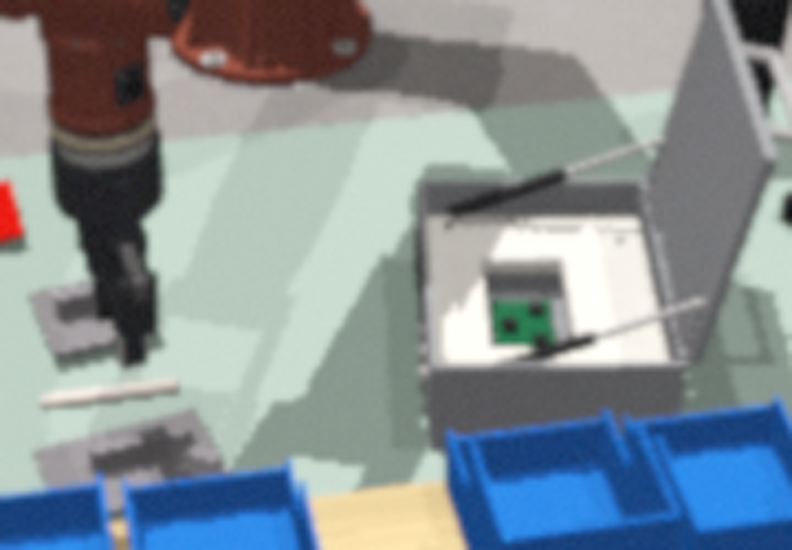

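The lid stands by itself. In the top crop the opening's corners are at about (286,233), (383,252), (338,412) and (241,394). I'll measure the opening and the cover again.

```bash
python3 - <<'E'
from h import *
t=cv2.imread("pics/top4.png")
f=lambda p:np.array(p,float)/5+[160,130]-0.4
q=onz("top",f([(286,233),(383,252),(338,412),(241,394)]),.05)
print(q.round(4),[np.linalg.norm(q[i]-q[(i+1)%4]).round(4) for i in range(4)],q.mean(0).round(4),'pred',OPEN.round(4))
# mask, upsampled, within the opening's surroundings
u=cv2.resize(t[165:225,198:248],None,fx=8,fy=8,interpolation=cv2.INTER_CUBIC).astype(int)
hsv=u.max(2)
m=(hsv<165).astype(np.uint8)
n,l,s,c=cv2.connectedComponentsWithStats(m)
for i in range(1,n):
    if s[i,4]>5000: print(s[i])
ctr=l[240,200]; 
i=max((i for i in range(1,n)),key=lambda i:s[i,4]*(abs(c[i]-[200,240]).max()<80))
cc=max(cv2.findContours((l==i).astype(np.uint8),0,1)[0],key=cv2.contourArea).reshape(-1,2)
P=onz("top",(cc+.5)/8-.5+[198,165],.05)[:,:2]
print(cv2.minAreaRect((P*1000).astype(np.float32)))
# second view
s=cv2.imread("pics/scene4.png")
print('scene pred of opening corners')
for a,b in((57,34),(57,-34),(-57,-34),(-57,34)):
    print(((proj("scene",q.mean(0)+a/1000*ex+b/1000*ey)[0]-[170,140]+.4)*4.4).round(0))
# long cover rib & plate from first pictures
c=COV; cx=np.array([np.sin(np.radians(COVY)),-np.cos(np.radians(COVY)),0]); cy=np.array([np.cos(np.radians(COVY)),np.sin(np.radians(COVY)),0])
u=cv2.imread("pics/top0.png")[150:205,290:360]; u=cv2.resize(u,None,fx=10,fy=10,interpolation=cv2.INTER_CUBIC)
def poly(hx,hy,z,col):
    pts=[c*[1,1,0]+[0,0,z]+a*hx*cx+b*hy*cy for a,b in((1,1),(1,-1),(-1,-1),(-1,1))]
    p=(proj("top",pts)-[290,150]+.5)*10
    cv2.polylines(u,[p.round().astype(int)],True,col,1)
poly(.065,.042,.019,(0,0,255)); poly(.03,.006,.043,(0,255,0)); cv2.imwrite("pics/cov.png",u)
E
```

```text
[[0.5896 0.1469 0.05  ]
 [0.582  0.0839 0.05  ]
 [0.4766 0.1028 0.05  ]
 [0.4833 0.1645 0.05  ]] [np.float64(0.0635), np.float64(0.107), np.float64(0.0621), np.float64(0.1077)] [0.5329 0.1245 0.05  ] pred [0.5306 0.1232 0.05  ]
[   83    91   224   301 38634]
[  326   221    74   259 10381]
((531.5693969726562, 123.99795532226562), (65.48924255371094, 111.24944305419922), 79.86980438232422)
scene pred of opening corners
[576. 346.]
[489. 347.]
[477. 258.]
[560. 257.]
```

View pics/cov.png

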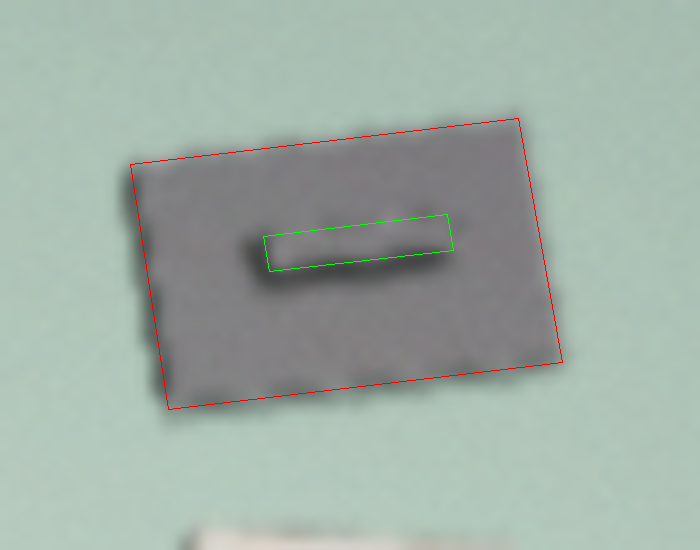

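The outlines projected from my estimate sit on the long cover's plate and rib in the picture. The opening measures (0.5315, 0.124), yaw about -9.8°, within 2 mm of the value predicted from the lid. Now the grasp.

```bash
python3 - <<'E'
from h import *
R=down(COVY)
p=COV*[1,1,0]
arm.move_l(p+[0,0,.096],R,vel=.12); st()
arm.command_gripper(0,90); o=st()
arm.move_l(o['tcp_pos']+[0,0,.13],R,vel=.12); st()
for n in("scene","top"):
    im=cams.snapshot(n); cv2.imwrite(f"pics/{n}5.png",im[:,:,::-1])
s=cv2.imread("pics/scene5.png")
cv2.imwrite("pics/s5.png",cv2.resize(s[130:265,150:350],None,fx=4,fy=4,interpolation=cv2.INTER_CUBIC))
E
```

```text
12.92 tcp [ 0.6275 -0.2006  0.0971] F [ 0.6 -0.1 -0.7] T [-0.01  0.   -0.01] w 0.0501
13.36 tcp [ 0.6274 -0.2005  0.0972] F [0.2 0.5 3.2] T [ 0.05  0.12 -0.03] w 0.0094
14.6 tcp [ 0.6267 -0.2002  0.2257] F [ 0.2  0.1 -1.7] T [-0.03 -0.03  0.05] w 0.0098
```

View pics/s5.png

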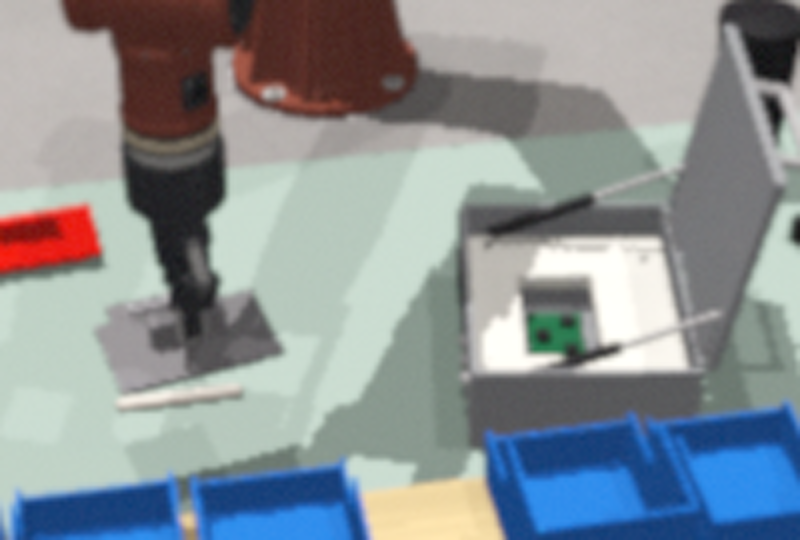

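View pics/top5.png

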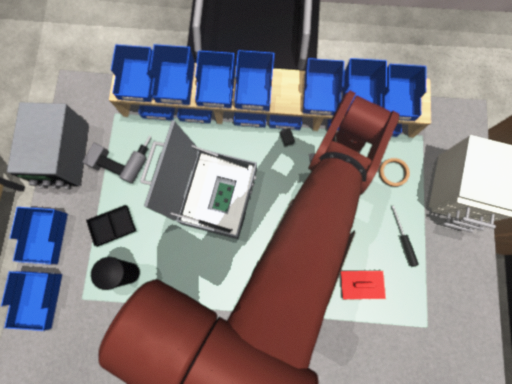

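The cover is lifted and hangs level, with plate corners at about (98,328), (252,290), (284,352) and (122,392) in the crop. I'll check its position relative to the tool.

```bash
python3 - <<'E'
from h import *
f=lambda p:np.array(p,float)/4+[150,130]-0.375
q=onz("scene",f([(98,328),(252,290),(284,352),(122,392)]),.1475)
print(q.round(4),[np.linalg.norm(q[i]-q[(i+1)%4]).round(4) for i in range(4)],q.mean(0).round(4))
d=q[0]-q[1]+q[3]-q[2];print(np.degrees(np.arctan2(d[1],d[0])), np.degrees(np.arctan2(*( (q[0]-q[3]+q[1]-q[2])[[1,0]]))))
# scene estimate of opening via same camera: consistency
s=cv2.imread("pics/scene5.png");
# deck-opening corners in s4.png (4.4x, offset 170,140)
g=lambda p:np.array(p,float)/4.4+[170,140]-0.39
print(onz("scene",g([(487,262),(562,262)]),.05).round(4))
E
```

```text
[[ 0.6033 -0.2693  0.1475]
 [ 0.577  -0.1452  0.1475]
 [ 0.6582 -0.1305  0.1475]
 [ 0.6826 -0.2558  0.1475]] [np.float64(0.1269), np.float64(0.0826), np.float64(0.1276), np.float64(0.0805)] [ 0.6303 -0.2002  0.1475]
-78.50633030030566 -170.03941585386525
[[0.4782 0.1065 0.05  ]
 [0.4894 0.1669 0.05  ]]
```

The cover's yaw (-78.5°) and its centre along the rib match the grasp. I'll carry it over and lower it to just above the deck, watching the force.

```bash
python3 - <<'E'
from h import *
R=down(80.2); P=np.array([.5315,.124,0])
arm.reach(P+[0,0,.27],R); st()
arm.move_l(P+[0,0,.165],R,vel=.12); st()
for n in("scene","top"):
    im=cams.snapshot(n); cv2.imwrite(f"pics/{n}6.png",im[:,:,::-1])
s=cv2.imread("pics/scene6.png")
cv2.imwrite("pics/s6.png",cv2.resize(s[150:250,240:350],None,fx=6,fy=6,interpolation=cv2.INTER_CUBIC))
E
```

```text
15.98 tcp [0.532  0.1233 0.27  ] F [ 0.1  0.1 -1.6] T [-0.   -0.    0.05] w 0.0099
17.01 tcp [0.5323 0.124  0.1659] F [-0.7 -0.2 -1.3] T [-0.02  0.   -0.01] w 0.01
```

View pics/s6.png

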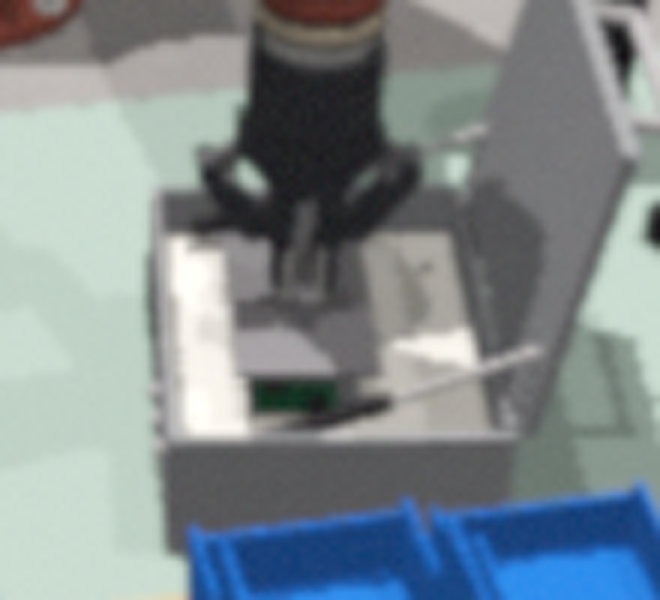

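View pics/top6.png

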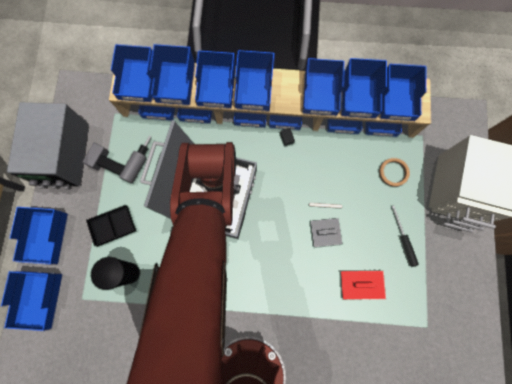

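The cover hangs over the opening, with the short cover and marker undisturbed. I'll descend in small steps and watch the force.

```bash
python3 - <<'E'
from h import *
R=down(80.2); P=np.array([.5315,.124,0])
for z in (.152,.146,.142,.139,.137):
    arm.move_l(P+[0,0,z],R,vel=.05); o=st()
    f=o['ft_force']
    if f[2]>12 or np.hypot(f[0],f[1])>8: print('stop');break
im=cams.snapshot("scene"); cv2.imwrite("pics/s7.png",cv2.resize(im[150:250,240:350,::-1],None,fx=6,fy=6,interpolation=cv2.INTER_CUBIC))
E
```

```text
17.52 tcp [0.5309 0.1239 0.1513] F [ 0.8  0.2 -1.7] T [0.   0.05 0.02] w 0.0098
17.78 tcp [0.5311 0.124  0.1454] F [-0.2 -0.2 -1.3] T [-0.04 -0.03 -0.04] w 0.01
18.03 tcp [0.5313 0.124  0.1417] F [ 0.4  0.6 -2.8] T [ 0.01  0.02 -0.01] w 0.0099
18.28 tcp [0.5318 0.1242 0.1391] F [ 0.8  0.8 -1.2] T [ 0.15 -0.18 -0.02] w 0.01
18.53 tcp [0.5319 0.1241 0.1373] F [0.9 0.4 0.5] T [ 0.2  -0.05 -0.02] w 0.0101
```

View pics/s7.png

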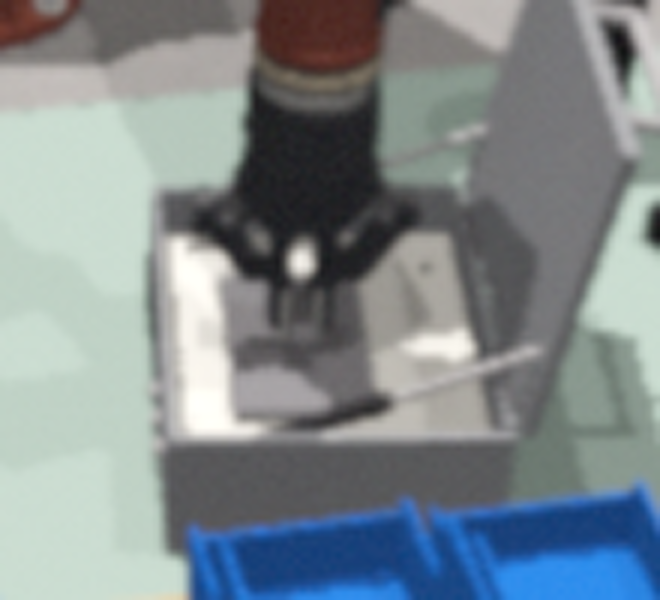

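The lip has entered the opening with only small side forces, and the plate is about 4 mm above the deck. Pressing on.

```bash
python3 - <<'E'
from h import *
R=down(80.2); P=np.array([.5318,.124,0])
z=.136
while z>.122:
    arm.move_l(P+[0,0,z],R,vel=.03); o=st()
    if o['ft_force'][2]>32: print('stop',z);break
    z-=.0015
E
```

```text
18.83 tcp [0.5321 0.1241 0.1363] F [-0.   0.9  2. ] T [ 0.28 -0.06 -0.05] w 0.0097
19.08 tcp [0.5319 0.1242 0.1342] F [ 2.3  2.7 -0.4] T [ 0.36 -0.23 -0.05] w 0.0097
19.33 tcp [0.532  0.1242 0.1331] F [0.3 2.5 2.7] T [ 0.36 -0.12 -0.09] w 0.0099
19.58 tcp [0.532  0.1242 0.1331] F [-3.7  2.3 11. ] T [ 0.26  0.53 -0.06] w 0.0096
19.83 tcp [0.5321 0.1242 0.1331] F [-7.2  1.6 20. ] T [ 0.23  1.12 -0.07] w 0.0099
20.08 tcp [0.5322 0.1242 0.1331] F [-11.8   0.4  27.2] T [ 0.06  1.75 -0.09] w 0.0099
20.33 tcp [0.5323 0.1242 0.1331] F [-15.8  -0.2  35.8] T [-0.02  2.33 -0.13] w 0.0099
stop 0.127
```

TCP height stalls at 0.1331, against 0.1332 predicted for fully home, with the force rising stiffly, so it's seated. I'll relieve the force, release, retract and inspect.

```bash
python3 - <<'E'
from h import *
R=down(80.2); P=np.array([.532,.1242,0])
arm.move_l(P+[0,0,.1335],R,vel=.03); st()
arm.command_gripper(.04); st()
arm.move_l(P+[0,0,.27],R,vel=.12); st()
arm.reach([.42,-.25,.35],down(30)); st()
for n in("scene","top"):
    im=cams.snapshot(n); cv2.imwrite(f"pics/{n}8.png",im[:,:,::-1])
t=cv2.imread("pics/top8.png"); s=cv2.imread("pics/scene8.png")
cv2.imwrite("pics/t8.png",cv2.resize(t[130:250,160:350],None,fx=4.2,fy=4.2,interpolation=cv2.INTER_CUBIC))
cv2.imwrite("pics/s8.png",cv2.resize(s[150:250,240:350],None,fx=6,fy=6,interpolation=cv2.INTER_CUBIC))
E
```

```text
20.7 tcp [0.5319 0.1242 0.1332] F [-0.7  2.   2.3] T [ 0.31 -0.   -0.14] w 0.0095
21.1 tcp [0.5317 0.124  0.133 ] F [0.  0.2 0.8] T [-0.04  0.02 -0.01] w 0.0396
22.39 tcp [0.5314 0.1241 0.2688] F [0.7 0.5 0. ] T [ 0.04 -0.05 -0.02] w 0.0399
23.87 tcp [ 0.4203 -0.2493  0.3495] F [-0.5  0.7  0.8] T [ 0.05  0.04 -0.01] w 0.0399
```

View pics/t8.png

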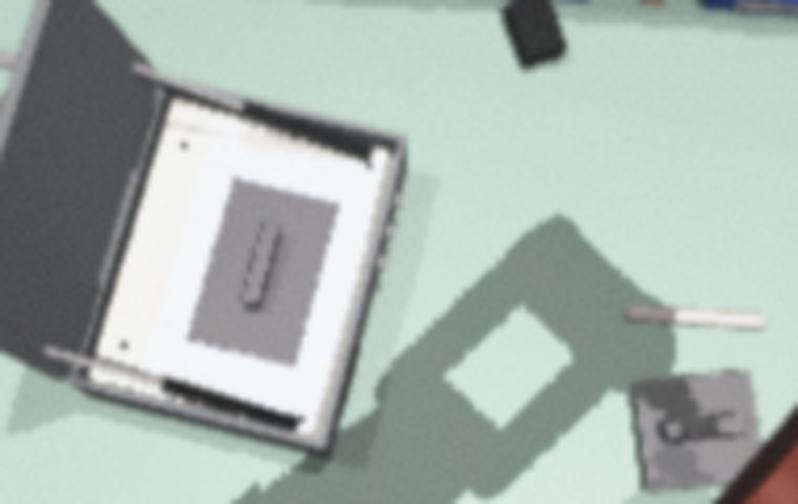

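View pics/s8.png

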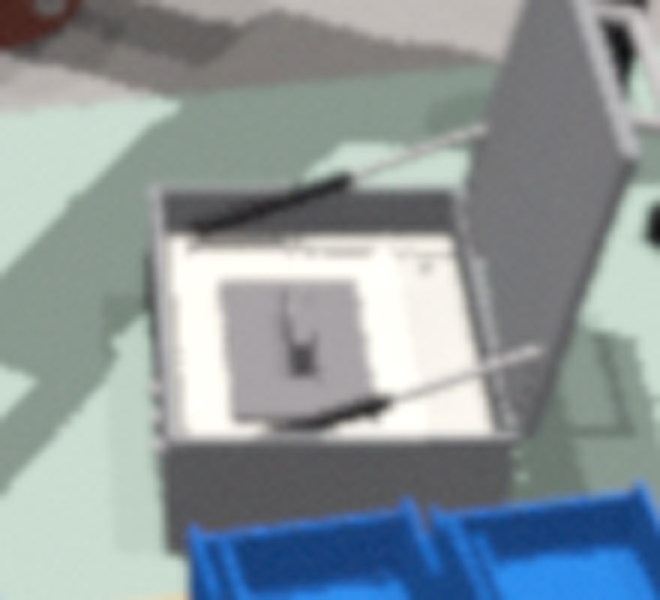

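The pictures show the plate flush on the deck: corners at about (233,178), (340,203), (297,365) and (188,338) in the top crop, no shadow gap, and the lid standing. I'll do a numeric check of centre, height and bystanders.

```bash
python3 - <<'E'
from h import *
tp=np.array([(233,178),(340,203),(297,365),(188,338)])/4.2+[160,130]-.38
q=onz("top",tp,.055); print(q.round(4),[np.linalg.norm(q[i]-q[(i+1)%4]).round(4) for i in range(4)],q.mean(0).round(4),'opening .5315 .124')
sp=np.array([(360,283),(220,286),(234,418)])/6.+[240,150]-.42   # +y near? far corners seen in scene
P=[]
o1,d1=ray("top",tp[[3,2,1]]); o2,d2=ray("scene",sp)
for a,b in zip(d1,d2):
    s=np.linalg.lstsq(np.c_[a,-b],o2-o1,rcond=None)[0]; x=o1+a*s[0]; y=o2+b*s[1]; print('tri',((x+y)/2).round(4),'gap',np.linalg.norm(x-y).round(4))
a=cv2.imread("pics/top0.png").astype(int); b=cv2.imread("pics/top8.png").astype(int)
d=(abs(a-b).max(2)>60).astype(np.uint8)
n,l,s,c=cv2.connectedComponentsWithStats(d)
for i in range(1,n):
    if s[i,4]>40: print(s[i],c[i].round())
E
```

```text
[[0.6017 0.1531 0.055 ]
 [0.5885 0.0703 0.055 ]
 [0.4624 0.0912 0.055 ]
 [0.4763 0.1738 0.055 ]] [np.float64(0.0839), np.float64(0.1278), np.float64(0.0837), np.float64(0.1271)] [0.5322 0.1221 0.055 ] opening .5315 .124
tri [0.4775 0.1766 0.0503] gap 0.0041
tri [0.4636 0.0934 0.0493] gap 0.0034
tri [0.5893 0.0717 0.0529] gap 0.0026
[ 147  124   51   97 2464] [172. 174.]
[ 184  155   68   78 2446] [216. 192.]
[218 155  36  13 137] [235. 161.]
[ 302  162   44   30 1085] [324. 176.]
[  201   169   248   171 16544] [337. 270.]
[ 235  187   85   79 2324] [273. 228.]
[182 218  17   7  47] [190. 221.]
[195 234  38  34 483] [211. 246.]
[ 126  267   73   41 1926] [162. 290.]
[411 270  31  22 318] [427. 280.]
[ 381  315  125   69 3884] [461. 362.]
[ 115  318  101   66 3408] [174. 360.]
[212 361  18  22 199] [219. 372.]
```

View pics/top8.png

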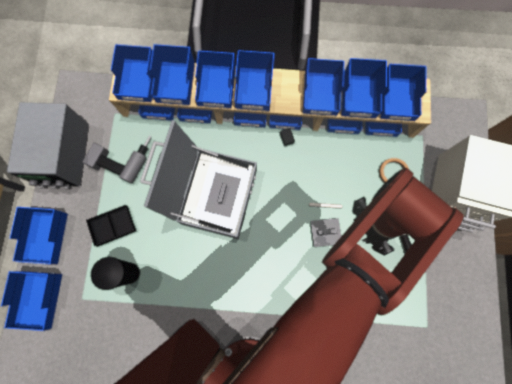

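The centre is within 2 mm of the opening's, and the loose things haven't moved. The triangulated corner heights (49–53 mm) are too noisy to confirm levelness. I'll touch both rib ends gently with the shut fingers, which measures tilt directly and presses each end.

```bash
python3 - <<'E'
from h import *
R=down(80.2); P=np.array([.532,.1235,0])
arm.reach(P+[0,0,.26],R); arm.command_gripper(0,40)
for sgn in(1,-1):
    Q=P+sgn*.020*ex
    arm.move_l(Q+[0,0,.165],R,vel=.15)
    f0=arm.get_obs()['ft_force'][2]
    z=.156
    while z>.144:
        arm.move_l(Q+[0,0,z],R,vel=.03); o=st()
        if o['ft_force'][2]>14: break
        z-=.001
    arm.move_l(Q+[0,0,.165],R,vel=.1)
arm.move_l(P+[0,0,.26],R,vel=.15); arm.reach([.42,-.25,.35],down(30)); st()
for n in("scene","top"):
    im=cams.snapshot(n); cv2.imwrite(f"pics/{n}9.png",im[:,:,::-1])
t=cv2.imread("pics/top9.png"); s=cv2.imread("pics/scene9.png")
cv2.imwrite("pics/f9.png",np.hstack([cv2.resize(t[130:250,160:270],(400,436)),cv2.resize(s[140:250,240:350],(400,436))]))
E
```

```text
27.17 tcp [0.5516 0.1203 0.1559] F [-0.2  0.4 -0.8] T [-0.04 -0.02  0.01] w -0.0002
27.42 tcp [0.5517 0.1203 0.155 ] F [-0.5 -0.7  0.4] T [-0.01  0.01  0.02] w 0.0
27.67 tcp [0.5517 0.1203 0.1539] F [0.8 0.4 0.2] T [ 0.02 -0.01  0.01] w -0.0004
27.92 tcp [0.5517 0.1203 0.1529] F [0.1 0.  0.4] T [ 0.06 -0.01  0.  ] w 0.0001
28.17 tcp [0.5517 0.1203 0.1519] F [-0.4  0.  -0. ] T [-0.01  0.01  0.01] w -0.0001
28.42 tcp [0.5518 0.1203 0.1517] F [-2.2  0.1  5.4] T [-0.07  0.37  0.  ] w -0.0002
28.67 tcp [0.5518 0.1203 0.1516] F [-4.9  0.1  9.4] T [-0.1   0.82 -0.01] w -0.0002
28.92 tcp [0.5519 0.1203 0.1516] F [-6.7 -1.  15.7] T [-0.13  1.18 -0.01] w -0.0001
30.09 tcp [0.5123 0.1266 0.1556] F [-0.3  0.4  0.2] T [ 0.01  0.06 -0.01] w 0.0001
30.34 tcp [0.5123 0.1267 0.155 ] F [-0.1  0.4  0.4] T [-0.08  0.03  0.01] w 0.0001
30.59 tcp [0.5122 0.1268 0.154 ] F [-0.5 -0.2  0.2] T [0.04 0.05 0.04] w -0.0
30.84 tcp [0.5122 0.1267 0.1529] F [-1.3  0.7 -0.5] T [ 0.02 -0.01  0.02] w 0.0
31.09 tcp [0.5122 0.1267 0.1519] F [ 1.   0.9 -0.6] T [-0.03  0.01 -0.01] w 0.0001
31.34 tcp [0.5124 0.1268 0.1517] F [-1.9 -0.3  5.8] T [-0.06  0.35  0.02] w 0.0001
31.59 tcp [0.5125 0.1268 0.1516] F [-4.5 -1.6 11.1] T [-0.12  0.76  0.02] w -0.0
31.84 tcp [0.5125 0.1268 0.1516] F [-6.6 -0.6 16.7] T [-0.21  1.25 -0.02] w 0.0001
34.43 tcp [ 0.4202 -0.2492  0.3494] F [-0.3  0.2 -0.3] T [-0.02 -0.01  0.  ] w -0.0001
```

View pics/f9.png

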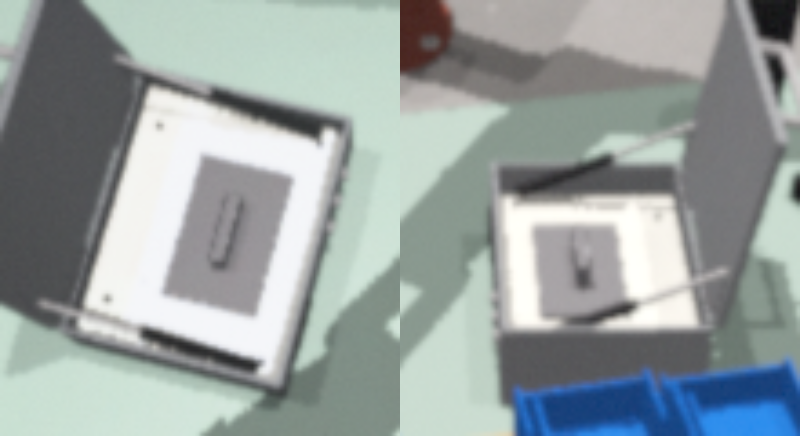

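Both rib ends touch at the same TCP height (0.1516, where about 0.152 was expected), so the cover is level and home. The picture shows the cover in place and the lid standing open.

```bash
python3 -c "
from h import *
print(arm.sign_off()); st()"
```

```text
the job is handed in; nothing more can be done
None
the job is handed in; nothing more can be done
```

The job is done and handed in at about 34 s of the 69 s allowed; no verdict was reported.

**What I did:** I lifted the lid by its handle bar to about 1.68 rad and released it, and it stayed up by itself. I then took the long cover by its rib, lowered it slowly into the opening and pressed it home. The press reached about 36 N at the wrist. I let go and moved the arm clear.

**Checks that agreed:**
- **Height:** at full press the tool stopped at 0.1331 m, against 0.1332 m predicted for fully home.
- **Level:** touching each rib end with the shut fingers gave the same tool height at both (0.1516 m). This checks tilt along the cover's length; across it I have only the pictures, which show no gap.
- **Centring:** the top camera puts the plate's centre about 2 mm from the opening's.
- **Lid and other things:** the last pictures show the lid still standing open. In the top view taken after the press, the short cover and the other loose things I could see were where they started. The arm hid part of the right side, so the screwdriver was not checked.

**Check that disagreed:** triangulating three plate corners from the two cameras gave heights of 49–53 mm instead of 55 mm, with rays missing each other by up to 4 mm. I took this as pixel and calibration noise and relied on the touch check instead.

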